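Set the mill shaft's flat to the outlet and hold the locking collar down on it

TASK

The cocoa mill's burr has been changed and its locking collar has to go back on. Grip the bare upper end of the drive shaft across its flat, so that one finger lies on the flat, and turn the shaft until the flat faces the outlet (the gap in the chamber wall with the chute), then let go of it. Then pick up the steel collar, slide it over the shaft with its set-screw lug to the flat and so facing the outlet, press it down on the spring cap until the cap is fully down, and finish while still gripping the collar and holding it down there, so that a colleague can tighten the screw; leave the other things where they are.

Things in the scene. Friction and masses are not known exactly. Their poses are not given: they have to be found in the camera images.
- mill: bench cocoa mill fixed to the table: grey 150 mm square gear housing, motor on its +y side, on top a round steel chamber (outer radius 78, inner 69 mm, rim at height 114). Origin: table top, on the upright drive shaft's axis. -x points out through the outlet, a 33 mm gap in the chamber wall with a chute. A burr disc (radius 52 mm, top at height 85) turns with the shaft
- shaft_tip (a point): centre of the upper end of the steel drive shaft, on its axis, 150 mm above the table. Upright D-bar, 20 mm diameter, bare from the spring cap up, with one flat along it 6 mm from the axis (16 mm across the flat, 20 mm elsewhere); top 3 mm chamfered. -x points out of the flat and turns with the shaft, z up. It turns both ways against 0.12 N m of drag and stays where left
- mill_shaft (a joint): angle of the drive shaft in the mill (rad): 0 when the flat faces the outlet (the mill's -x), growing anticlockwise seen from above; it starts between 0.6 and 1.5
- spring_cap (a joint): how far the spring cap is pressed down (m): 0 free (its top 104 mm above the table), 0.006 fully down at its stop (98 mm). A dark steel cup, 34 mm in diameter, round the shaft; 3 N start it, 12 N press it fully down; it springs back when let go
- lock_collar_center (a point): centre, half-way up, of the loose steel locking collar, 40 mm diameter, 32 mm high, 0.2 kg, standing on the table, bore upright. D-shaped bore: 22.6 mm, flat 7.3 mm from the axis on the lug's side, so it passes the shaft only within about 0.2 rad of its flat. -x points to the set-screw lug, a block 14 mm wide standing out to 27 mm from the axis, 3 to 16 mm above the underside; z up
- set_screw (a point): outer face of the set-screw lug of the collar, 27 mm from the collar's axis and 9.5 mm above its underside; same axes as the collar's centre
- upper_burr: bystander: spare steel burr disc, 104 mm in diameter, 15 mm high, lying flat; origin at the centre of its underside
- scraper: bystander: dough scraper with a brown wooden handle, 178 x 120 x 20 mm; origin at the centre of its underside
- nib_jar: bystander: glass jar of cocoa nibs with a white lid, 81 mm in diameter, 163 mm high; origin at the centre of its underside
There are look-alikes about, which are no part of the job. Leave any blue look-alike of the part that bears lock_collar_center alone.

How it is judged:
By the outcome, as a careful person would: the job done as asked, in the order asked, and still so for the second after the job is handed in, while the arm keeps its last pose, push and grip.
It also fails if it takes over 61 s, if anything falls off the work surface, if the arm or the gripper's body presses on something with over 40 N, if the wrist force passes 120 N, or if a joint passes its speed limit or range.

ROBOT

A 6-joint arm with a two-finger parallel gripper is mounted at the origin on the work surface; the furniture and walls round the work are solid. World frame = base frame: x ahead of the robot, y to its left, z up, the work surface at z = 0. Lengths are in mm, angles in rad, forces in N, time in s.
With the tool pointing down it reaches from about 350 to 875 mm from the base axis. Payload 15.5 kg.
Tool frame: the origin (TCP) lies at the very end of the fingers, on their centre line; the grasp point (between the pads) lies behind it (grasp_offset is the z of the grasp point in the tool frame, in mm); z points along the fingers, y is the direction in which the jaws open and shut (so a half turn about z gives the same grasp; the last joint's range is limited). The gripper opens to 85 mm and grips with 20 to 120 N. Pads are 22 mm wide; open, the fingers measure 114 mm over their backs; the gripper's body (76 mm by 85 mm) begins 54 mm behind the grasp point. The pads swing forward as they close: fully open they stand 13 mm farther back than shut.
Start: joints at [-1.337, 0.494, 1.345, -0, 1.302, -0.096], TCP at [201.818, -591.52, 205.177] pointing down, gripper open.
Joint ranges: [-2.91, 2.91], [-0.82, 2.16], [0.22, 2.67], [-1.22, 4.37], [0.12, 2.79], [-3.08, 3.08]. Speed limits (rad/s): [1.89, 1.89, 2.57, 3.01, 3.01, 3.01].

INTERFACE

Orientations are given as a unit quaternion [w, x, y, z].
In Python, from bench import * gives the robot as it stands.
- The arm moves only by the tool arm_command, never from a script. Its argument "targets" is a list of rows, each an object of numbers: "x", "y", "z": the shift along the tool's x, y, z in m; "yaw": the turn about the tool's z in degrees; "gripper": the opening in per cent of the stroke, from 0 (shut) to 100 (fully open). A call has 1 to 12 rows; each row is the pose to reach, as a shift and turn from the pose measured when the call began, along the tool's axes at that moment; what a row does not reach only later rows make up. A row lasts 1/12 s, in which the tool goes at most 41.7 mm and 7.16 degrees, less where a joint would pass 70% of its speed; a pose out of reach is approached as far as the arm can. A call with a gripper value outside its range is refused whole. The fingers move at their own pace and stop on an object; "newtons" is the grip in N (left out, the last holds). Time passes only in rows, so rows that repeat a pose let the fingers close. It gives the time, the measured TCP pose, the force and the opening at its end, in the units of the state.
- observe(): the state, without advancing time (a new reading comes with each control period).
- read_camera(name): name is "side" or "top" or "wrist"; returns a dict with "color" (400x640x3 uint8, blue, green, red), "vertical_fov" (degrees; the focal length in pixels is half the picture's height over the tangent of half this angle, whatever the lens; pixels are square), "cx", "cy" (the principal point, pixels), "R" (3x3) and "t" (3): a world point X has camera coordinates R X + t. Camera axes: x right, y down, z forward; pixel columns grow to the right and rows downward; lengths in mm; the calibration is good to about 2 mm. A picture is of the moment at which its call begins. There is no depth.
- hand_in(): hands the job in, once; it reports no verdict.
The state is a dict: "clock": time; "qpos": joint angles; "qvel": joint speeds; "joint_efforts": joint torques, N m; "tool_pos": TCP position; "orientation": TCP orientation; "ft_force": force on the tool from outside, world axes, zero at the start; "ft_torque": the same for the moment, N m; "opening": finger opening in mm.
Only numpy, scipy, OpenCV 4.12 (cv2) and the standard library are available. Lean on these libraries where they do the work, as an engineer would, in place of code of your own. Each camera call takes 0.05 s, during which the arm holds its last target. There are 200 camera calls.

## Working session

There is one attempt and no reset: what is moved stays moved. The work goes in short steps, Python scripts to look and compute and a tool call to move; the robot and the scene stay as the last step left them, time stands still between calls to the robot, and variables do not carry over. Pictures are saved under pics/ and viewed, about 8 in all and at most 12, crops included, and the job is handed in when it is done.

Besides the shell and the picture viewer there is one more tool, called after "Emit:" by a JSON object that holds its "method" and its "body". arm_command: Moves the arm, as the interface text tells. Its arguments: {"type":"object","properties":{"targets":{"type":"array","items":{"type":"object","properties":{"x":{"type":"number"},"y":{"type":"number"},"z":{"type":"number"},"yaw":{"type":"number"},"gripper":{"type":"number"}}}},"newtons":{"type":"number"}},"required":["targets"]}

```bash
mkdir -p pics; cat > h.py <<'E'
from bench import *
import numpy as np, cv2
def cam(n):
    c=read_camera(n); c['R']=np.array(c['R']);c['t']=np.array(c['t'])
    c['f']=c['color'].shape[0]/2/np.tan(np.radians(c['vertical_fov'])/2); return c
def ray(c,u,v):
    d=c['R'].T@np.array([(u-c['cx'])/c['f'],(v-c['cy'])/c['f'],1]); o=-c['R'].T@c['t']; return o,d
def onz(c,u,v,z):
    o,d=ray(c,u,v); return o+d*(z-o[2])/d[2]
def proj(c,X):
    p=c['R']@np.array(X,float)+c['t']; return np.array([c['cx']+c['f']*p[0]/p[2],c['cy']+c['f']*p[1]/p[2]])
E
python3 - <<'E'
from h import *
ims=[]
for n in ['top','side']:
    c=cam(n); cv2.imwrite(f'pics/{n}0.png',c['color']); print(n,c['f'],c['cx'],c['cy'],-c['R'].T@c['t'],c['R'].round(3).tolist())
s=observe(); print({k:np.round(v,3).tolist() for k,v in s.items() if k!='grasp_offset'}); print(s.keys())
import bench; print([k for k in dir(bench) if k[0]!='_'], globals().get('grasp_offset'))
E
```

```text
top 401.9776530230003 323.4236694370764 199.2298416342596 [ 159.97546415  -22.60361233 1237.27756413] [[0.005, -1.0, 0.002], [-0.976, -0.005, -0.216], [0.216, -0.0, -0.976]]
side 414.7288282862883 317.39184477332776 194.33825227688553 [ 298.84528051 -968.00840089  591.33652231] [[0.996, -0.087, 0.02], [-0.021, -0.446, -0.895], [0.087, 0.891, -0.446]]
{'clock': 0.1, 'qpos': [-1.337, 0.494, 1.346, 0.0, 1.302, -0.095], 'qvel': [0.001, -0.002, -0.001, 0.001, 0.0, 0.002], 'joint_efforts': [0.002, -88.359, -38.456, 0.0, 0.005, 0.0], 'tool_pos': [201.762, -591.17, 204.672], 'orientation': [-0.001, 0.987, 0.164, -0.0], 'ft_force': [-0.848, -0.163, -0.62], 'ft_torque': [0.025, -0.01, -0.012], 'opening': 85.4}
dict_keys(['clock', 'qpos', 'qvel', 'joint_efforts', 'tool_pos', 'orientation', 'ft_force', 'ft_torque', 'opening'])
['IKError', 'grasp_offset', 'hand_in', 'observe', 'read_camera'] -18.700000000000003
```

View pics/top0.png

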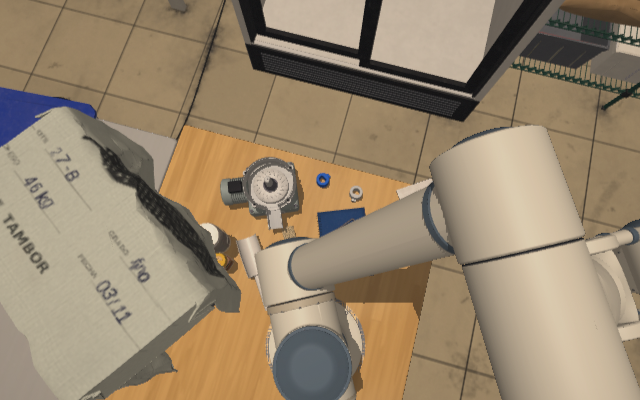

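View pics/side0.png

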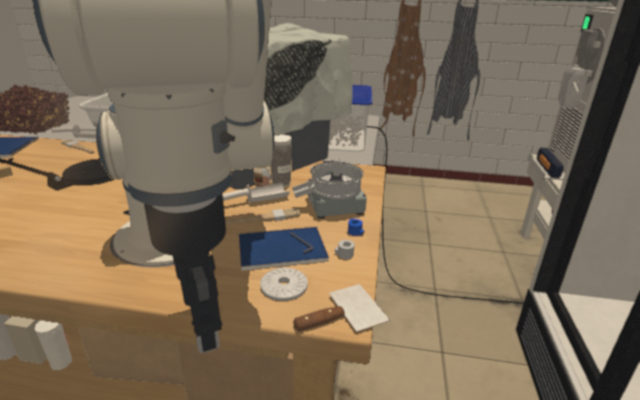

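The top view shows the mill at about (270,185) with its chute pointing down the picture. There are two candidate collars: blue at (323,180) and steel at (356,193), which are at (355,228) and (346,249) in the side view. The steel one fits the description. I'll enlarge it to confirm, and measure.

```bash
python3 - <<'E'
from h import *
t=cam('top'); s=cam('side')
a=cv2.resize(t['color'][145:240,215:375],None,fx=5,fy=5,interpolation=cv2.INTER_CUBIC)[:, :800]
cv2.imwrite('pics/topc.png',a)
for n,u,v,z in [('collar',356,193,32),('blue',323,180,32),('tip',270,184,150),('chute',275,217,80),('rim',270,185,114)]: print(n,onz(t,u,v,z).round(1))
for n,u,v,z in [('collar',346,244,32),('blue',355,223,32),('tip',337,177,150)]: print(n,onz(s,u,v,z).round(1))
E
```

```text
collar [ 447.  -123.4   32. ]
blue [487.9 -21.4  32. ]
tip [443.4 126.4 150. ]
chute [362.3 118.1  80. ]
rim [449.9 131.3 114. ]
collar [ 454.2 -125.5   32. ]
blue [493.4 -26.5  32. ]
tip [445.1  11.8 150. ]
```

View pics/topc.png

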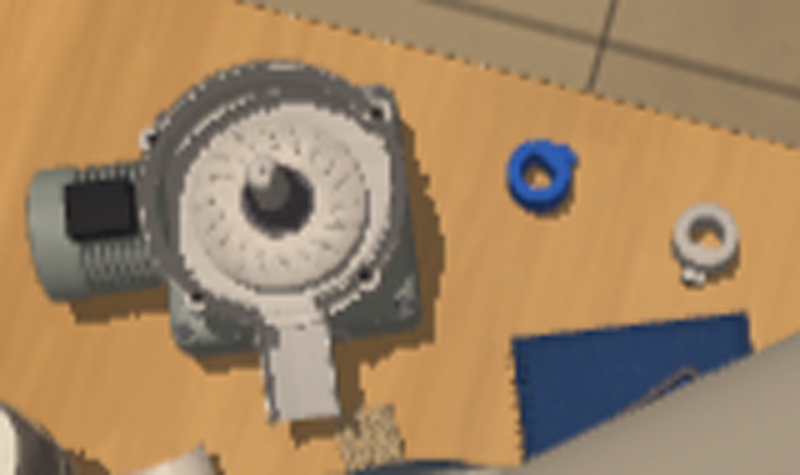

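```bash
cat >> h.py <<'E'
from scipy.spatial.transform import Rotation as Ro
def tool():
    s=observe(); w,x,y,z=s['orientation']; return np.array(s['tool_pos']),Ro.from_quat([x,y,z,w]).as_matrix(),s
def go(P):
    p,R,s=tool(); d=R.T@(np.array(P)-p)/1000
    print('shift m',d.round(4),'tool',p.round(1),'x-angle deg',np.degrees(np.arctan2(R[1,0],R[0,0])).round(2),'z',R[:,2].round(3),'F',np.round(s['ft_force'],1),'op',s['opening'],'t',s['clock'])
E
python3 -c "
from h import *
go([400,0,350])"
```

```text
shift m [ 0.3786 -0.4957 -0.1448] tool [ 201.8 -591.3  204.8] x-angle deg 18.84 z [-0.     0.001 -1.   ] F [ 0.9 -0.1 -0.1] op 85.47675804673314 t 0.2
```

Emit:
{"method": "arm_command", "body": {"targets": [{"x": 0.379, "y": -0.496, "z": -0.145}, {"x": 0.379, "y": -0.496, "z": -0.145}, {"x": 0.379, "y": -0.496, "z": -0.145}, {"x": 0.379, "y": -0.496, "z": -0.145}, {"x": 0.379, "y": -0.496, "z": -0.145}, {"x": 0.379, "y": -0.496, "z": -0.145}, {"x": 0.379, "y": -0.496, "z": -0.145}, {"x": 0.379, "y": -0.496, "z": -0.145}, {"x": 0.379, "y": -0.496, "z": -0.145}, {"x": 0.379, "y": -0.496, "z": -0.145}, {"x": 0.379, "y": -0.496, "z": -0.145}, {"x": 0.379, "y": -0.496, "z": -0.145}]}}

```text
$.targets[0]: bad value
```

```bash
python3 -c "
from h import *
go([400,0,350]); c=cam('wrist'); cv2.imwrite('pics/w1.png',c['color']); p,R,s=tool()
print(c['f'],(-c['R'].T@c['t']).round(1), (R.T@(-c['R'].T@c['t']-p)).round(1),c['R'].round(2).tolist())
for P in [[447,-123,32],[443,126,150]]: print(proj(c,P))"
```

```text
shift m [ 0.3786 -0.4957 -0.1448] tool [ 201.8 -591.3  204.8] x-angle deg 18.84 z [-0.     0.001 -1.   ] F [ 0.9 -0.1 -0.1] op 85.47675804673314 t 0.2
339.64827326997755 [ 269.6 -569.3  373.5] [  71.3    1.  -168.6] [[0.32, -0.95, -0.0], [-0.91, -0.31, 0.28], [-0.26, -0.09, -0.96]]
[-195.8456998  -349.44505434]
[-1601.52542468 -1183.32927177]
```

View pics/w1.png

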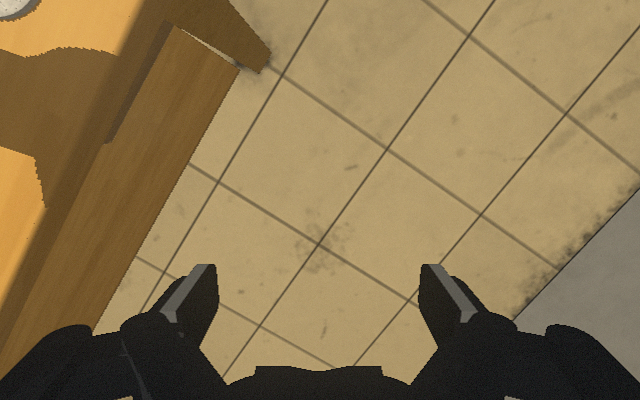

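The move was refused, probably because each row needs every field, so the arm hasn't moved. The picture shows only the fingers and the floor.

Emit:
{"method": "arm_command", "body": {"targets": [{"x": 0.379, "y": -0.496, "z": -0.145, "yaw": 0, "gripper": 100}, {"x": 0.379, "y": -0.496, "z": -0.145, "yaw": 0, "gripper": 100}, {"x": 0.379, "y": -0.496, "z": -0.145, "yaw": 0, "gripper": 100}, {"x": 0.379, "y": -0.496, "z": -0.145, "yaw": 0, "gripper": 100}, {"x": 0.379, "y": -0.496, "z": -0.145, "yaw": 0, "gripper": 100}, {"x": 0.379, "y": -0.496, "z": -0.145, "yaw": 0, "gripper": 100}, {"x": 0.379, "y": -0.496, "z": -0.145, "yaw": 0, "gripper": 100}, {"x": 0.379, "y": -0.496, "z": -0.145, "yaw": 0, "gripper": 100}, {"x": 0.379, "y": -0.496, "z": -0.145, "yaw": 0, "gripper": 100}, {"x": 0.379, "y": -0.496, "z": -0.145, "yaw": 0, "gripper": 100}, {"x": 0.379, "y": -0.496, "z": -0.145, "yaw": 0, "gripper": 100}, {"x": 0.379, "y": -0.496, "z": -0.145, "yaw": 0, "gripper": 100}]}}

```text
clock: 1.25
tool_pos: [356.6, -127.8, 319.0]
orientation: [-0.0, 0.987, 0.163, 0.0]
ft_force: [2.3, -0.9, 0.4]
opening: 85.5
```

```bash
python3 -c "
from h import *
go([400,30,360])"
```

```text
shift m [ 0.092  -0.1354 -0.041 ] tool [ 356.6 -127.8  319. ] x-angle deg 18.81 z [ 0.  0. -1.] F [ 2.3 -0.9  0.4] op 85.45470294813438 t 1.25
```

Emit:
{"method": "arm_command", "body": {"targets": [{"x": 0.092, "y": -0.135, "z": -0.041, "yaw": 0, "gripper": 100}, {"x": 0.092, "y": -0.135, "z": -0.041, "yaw": 0, "gripper": 100}, {"x": 0.092, "y": -0.135, "z": -0.041, "yaw": 0, "gripper": 100}, {"x": 0.092, "y": -0.135, "z": -0.041, "yaw": 0, "gripper": 100}, {"x": 0.092, "y": -0.135, "z": -0.041, "yaw": 0, "gripper": 100}, {"x": 0.092, "y": -0.135, "z": -0.041, "yaw": 0, "gripper": 100}, {"x": 0.092, "y": -0.135, "z": -0.041, "yaw": 0, "gripper": 100}]}}

```text
clock: 1.83
tool_pos: [399.9, 29.5, 359.8]
orientation: [0.0, 0.986, 0.164, 0.0]
ft_force: [0.2, -0.5, 0.1]
opening: 85.1
```

```bash
python3 -c "
from h import *
go([400,30,360]); c=cam('wrist'); cv2.imwrite('pics/w2.png',c['color'])
np.savez('w2.npz',**{k:c[k] for k in ['color','R','t','f','cx','cy']})
for P in [[447,-123,32],[443,126,150]]: print(proj(c,P))"
```

```text
shift m [ 0.0002 -0.0004 -0.0002] tool [399.9  29.5 359.8] x-angle deg 18.89 z [ 0. -0. -1.] F [ 0.2 -0.5  0.1] op 85.08223160156535 t 1.8333
[426.2310708  162.76638334]
[244.89157532 107.93554435]
```

View pics/w2.png

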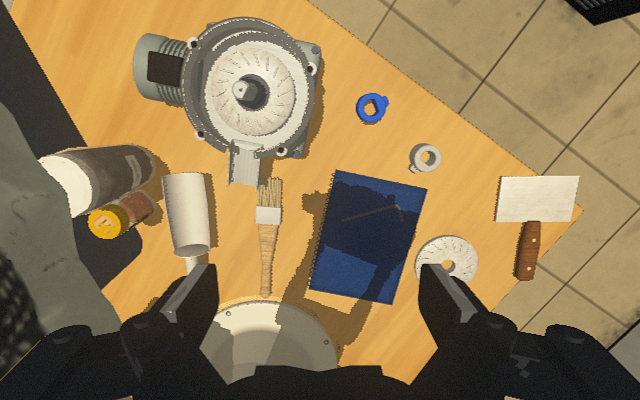

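```bash
python3 -c "
from h import *
c=dict(np.load('w2.npz'))
for n,u,v,z in [('collar',426,155,32),('lug',412,170,9),('tip',241,89,150),('capbase',253,93,104),('rim',250,86,114),('chute',244,180,70)]: print(n,onz(c,u,v,z).round(1))
P=onz(c,241,89,150); P[2]=230; go(P)"
```

```text
collar [ 457.3 -118.    32. ]
lug [ 428.6 -114.9    9. ]
tip [460.2 135.  150. ]
capbase [459.5 130.5 104. ]
rim [466. 134. 114.]
chute [345.7 117.5  70. ]
shift m [ 0.0914 -0.081   0.1297] tool [399.8  28.9 359.7] x-angle deg 18.8 z [-0. -0. -1.] F [-0.3 -0.6 -0.5] op 85.27828546463063 t 1.8833
```

Emit:
{"method": "arm_command", "body": {"targets": [{"x": 0.091, "y": -0.081, "z": 0.13, "yaw": 0, "gripper": 100}, {"x": 0.091, "y": -0.081, "z": 0.13, "yaw": 0, "gripper": 100}, {"x": 0.091, "y": -0.081, "z": 0.13, "yaw": 0, "gripper": 100}, {"x": 0.091, "y": -0.081, "z": 0.13, "yaw": 0, "gripper": 100}, {"x": 0.091, "y": -0.081, "z": 0.13, "yaw": 0, "gripper": 100}, {"x": 0.091, "y": -0.081, "z": 0.13, "yaw": 0, "gripper": 100}, {"x": 0.091, "y": -0.081, "z": 0.13, "yaw": 0, "gripper": 100}, {"x": 0.091, "y": -0.081, "z": 0.13, "yaw": 0, "gripper": 100}]}}

```text
clock: 2.55
tool_pos: [460.0, 133.5, 230.7]
orientation: [0.0, 0.987, 0.163, 0.0]
ft_force: [0.0, -0.4, 0.6]
opening: 85.8
```

```bash
python3 -c "
from h import *
go([460,135,230]); c=cam('wrist'); a=cv2.resize(c['color'][60:360,200:450],None,fx=2,fy=2,interpolation=cv2.INTER_CUBIC)
cv2.imwrite('pics/w3.png',cv2.resize(c['color'][110:310,190:450],None,fx=3,fy=3,interpolation=cv2.INTER_CUBIC))
np.savez('w3.npz',**{k:c[k] for k in ['color','R','t','f','cx','cy']})
print(proj(c,[460,135,150]),proj(c,[345,117,70]))"
```

```text
shift m [ 0.0005 -0.0015  0.0007] tool [460.  133.5 230.7] x-angle deg 18.71 z [ 0.001 -0.    -1.   ] F [ 0.  -0.4  0.6] op 85.82080476449025 t 2.55
[314.79286131 205.35996657] [297.39851572 287.05162997]
```

View pics/w3.png

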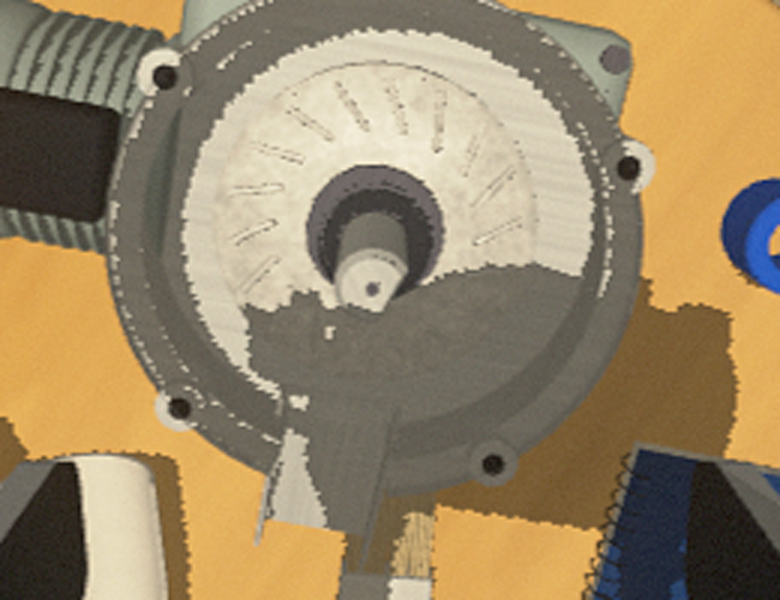

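The picture shows the shaft's top face with its centre dot at crop (372,289). The flat's edge runs from (406,265) to (381,308). The four rim bolts are at (164,76), (629,168), (179,408) and (493,464), placed symmetrically about the chute.

```bash
python3 -c "
from h import *
c=dict(np.load('w3.npz'))
f=lambda u,v,z: onz(c,u/3+190-.33,v/3+110-.33,z)
an=lambda d: np.degrees(np.arctan2(d[1],d[0])).round(1)
tip=f(372,288,150); print('tip',tip.round(1))
b=[f(*q,114) for q in [(164,76),(629,168),(179,408),(493,464)]]
print('bolts',[np.hypot(*(q-tip)[:2]).round(1) for q in b])
print('out',an((b[2]+b[3])/2-(b[0]+b[1])/2), an(b[1]-b[0])-90,an(b[3]-b[2])-90, 'ax', an((b[2]+b[3])/2-tip),'housing/chute L',an(f(258,543,85)-f(291,402,85)),an(f(365,550,85)-f(397,408,85)))
A=f(406,265,150);B=f(381,308,150); e=B-A; print('flat len',np.hypot(*e[:2]),'normal',an([e[1],-e[0]]),an([-e[1],e[0]]),'mid dist',np.hypot(*((A+B)/2-tip)[:2]), an((A+B)/2-tip))
g=c['color'][110:310,190:450]; cv2.imwrite('pics/tip.png',cv2.resize(g[75:115,105:145],None,fx=14,fy=14,interpolation=cv2.INTER_CUBIC))
"
```

```text
tip [459.5 135.7 150. ]
bolts [np.float64(76.3), np.float64(76.2), np.float64(75.8), np.float64(75.7)]
out -172.3 -172.4 -172.3 ax -172.4 housing/chute L -175.0 -172.9
flat len 13.013889680049088 normal 79.6 -100.4 mid dist 5.463545455798487 -67.5
```

View pics/tip.png

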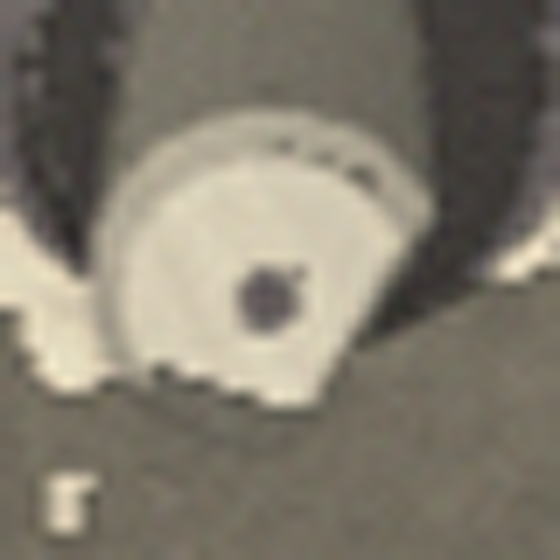

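The flat faces −100.4° in world and the outlet −172.3°, so the shaft angle is about 72° (1.255 rad), which is within the stated range. The shaft axis is at (459.5, 135.7). Next I'll turn the gripper +29° and go down over the shaft.

```bash
python3 -c "
from h import *
go([459.5,135.7,117]); print(tool()[2]['qpos'])"
```

```text
shift m [-1.000e-04 -2.300e-03  1.139e-01] tool [460.1 133.6 230.9] x-angle deg 18.7 z [ 0.001  0.    -1.   ] F [-0.5 -0.1 -0.3] op 84.99022909580972 t 2.6
[ 1.57959926e-01  2.59505399e-01  1.65679142e+00 -2.17307553e-04
  1.22389345e+00  1.40243896e+00]
```

Emit:
{"method": "arm_command", "body": {"targets": [{"x": 0, "y": -0.002, "z": 0.04, "yaw": -80, "gripper": 100}, {"x": 0, "y": -0.002, "z": 0.04, "yaw": -80, "gripper": 100}, {"x": 0, "y": -0.002, "z": 0.04, "yaw": -80, "gripper": 100}, {"x": 0, "y": -0.002, "z": 0.04, "yaw": -80, "gripper": 100}, {"x": 0, "y": -0.002, "z": 0.04, "yaw": -80, "gripper": 100}, {"x": 0, "y": -0.002, "z": 0.04, "yaw": -80, "gripper": 100}, {"x": 0, "y": -0.002, "z": 0.04, "yaw": -80, "gripper": 100}, {"x": 0, "y": -0.002, "z": 0.04, "yaw": -80, "gripper": 100}, {"x": 0, "y": -0.002, "z": 0.04, "yaw": -80, "gripper": 100}, {"x": 0, "y": -0.002, "z": 0.04, "yaw": -80, "gripper": 100}, {"x": 0, "y": -0.002, "z": 0.04, "yaw": -80, "gripper": 100}, {"x": 0, "y": -0.002, "z": 0.04, "yaw": -80, "gripper": 100}]}}

```text
clock: 3.6
tool_pos: [460.0, 134.6, 192.2]
orientation: [0.001, 0.649, 0.76, 0.001]
ft_force: [0.5, -0.5, -0.1]
opening: 85.1
```

```bash
python3 -c "
from h import *
go([459.5,135.7,117])"
```

```text
shift m [ 0.0012 -0.0006  0.0752] tool [460.  134.6 192.2] x-angle deg 99.01 z [ 0.004  0.    -1.   ] F [ 0.5 -0.5 -0.1] op 85.05122572254189 t 3.6
```

Emit:
{"method": "arm_command", "body": {"targets": [{"x": 0.001, "y": -0.001, "z": 0.02, "yaw": -70.6, "gripper": 100}, {"x": 0.001, "y": -0.001, "z": 0.02, "yaw": -70.6, "gripper": 100}, {"x": 0.001, "y": -0.001, "z": 0.02, "yaw": -70.6, "gripper": 100}, {"x": 0.001, "y": -0.001, "z": 0.02, "yaw": -70.6, "gripper": 100}, {"x": 0.001, "y": -0.001, "z": 0.02, "yaw": -70.6, "gripper": 100}, {"x": 0.001, "y": -0.001, "z": 0.02, "yaw": -70.6, "gripper": 100}, {"x": 0.001, "y": -0.001, "z": 0.02, "yaw": -70.6, "gripper": 100}, {"x": 0.001, "y": -0.001, "z": 0.02, "yaw": -70.6, "gripper": 100}, {"x": 0.001, "y": -0.001, "z": 0.04, "yaw": -70.6, "gripper": 100}, {"x": 0.001, "y": -0.001, "z": 0.06, "yaw": -70.6, "gripper": 100}, {"x": 0.001, "y": -0.001, "z": 0.075, "yaw": -70.6, "gripper": 100}, {"x": 0.001, "y": -0.001, "z": 0.075, "yaw": -70.6, "gripper": 100}]}}

```text
clock: 4.6
tool_pos: [458.0, 134.6, 115.8]
orientation: [0.001, 0.093, 0.996, -0.0]
ft_force: [-1.0, -0.2, -0.0]
opening: 85.5
```

```bash
python3 -c "
from h import *
go([459.5,135.7,117])
c=cam('wrist'); print(proj(c,[459.5,135.7,150])); np.savez('w4.npz',**{k:c[k] for k in ['color','R','t','f','cx','cy']}); cv2.imwrite('pics/w4.png',c['color'])"
```

```text
shift m [-0.0012  0.0014 -0.0012] tool [458.  134.6 115.8] x-angle deg 169.38 z [ 0.001 -0.    -1.   ] F [-1.  -0.2 -0. ] op 85.52348009977456 t 4.6
[322.7686589  278.19645839]
```

View pics/w4.png

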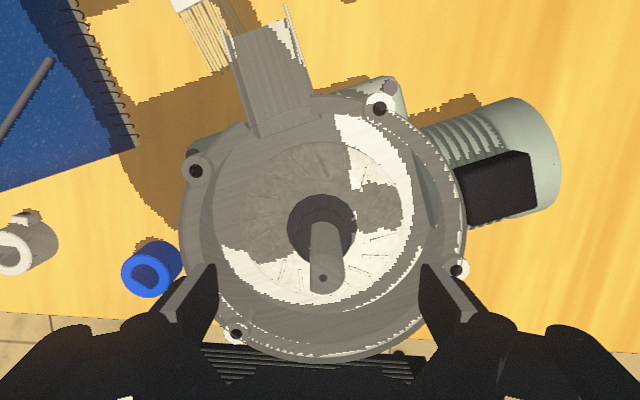

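The shaft's centre dot is at (322.5,278), against a predicted (322.8,278.2), and the flat is on the left, parallel to the jaws. I'll close on the shaft with the grip centre 2 mm towards the round side.

Emit:
{"method": "arm_command", "body": {"newtons": 60, "targets": [{"x": -0.001, "y": 0.0034, "z": 0, "yaw": 0, "gripper": 60}, {"x": -0.001, "y": 0.0034, "z": 0, "yaw": 0, "gripper": 30}, {"x": -0.001, "y": 0.0034, "z": 0, "yaw": 0, "gripper": 0}, {"x": -0.001, "y": 0.0034, "z": 0, "yaw": 0, "gripper": 0}, {"x": -0.001, "y": 0.0034, "z": 0, "yaw": 0, "gripper": 0}, {"x": -0.001, "y": 0.0034, "z": 0, "yaw": 0, "gripper": 0}, {"x": -0.001, "y": 0.0034, "z": 0, "yaw": 0, "gripper": 0}, {"x": -0.001, "y": 0.0034, "z": 0, "yaw": 0, "gripper": 0}, {"x": -0.001, "y": 0.0034, "z": 0, "yaw": 0, "gripper": 0}, {"x": -0.001, "y": 0.0034, "z": 0, "yaw": 0, "gripper": 0}, {"x": -0.001, "y": 0.0034, "z": 0, "yaw": 0, "gripper": 0}, {"x": -0.001, "y": 0.0034, "z": 0, "yaw": 0, "gripper": 0}]}}

```text
clock: 5.65
tool_pos: [460.4, 138.0, 117.6]
orientation: [0.001, 0.093, 0.996, 0.0]
ft_force: [-1.6, -0.8, 9.5]
opening: 11.8
```

```bash
python3 -c "
from h import *
go([459.5,135.7,117]); print(tool()[2]['ft_torque'])"
```

```text
shift m [ 0.0005 -0.0024  0.0006] tool [460.4 138.  117.6] x-angle deg 169.35 z [ 0.003  0.    -1.   ] F [-1.6 -0.8  9.5] op 11.803152209232348 t 5.65
[-0.05387857  0.2880353   0.00655981]
```

```bash
python3 -c "
from h import *
c=cam('wrist'); cv2.imwrite('pics/w5.png',cv2.resize(c['color'][180:400,180:460],None,fx=2.8,fy=2.7,interpolation=cv2.INTER_CUBIC)); go([0,0,0])"
```

```text
shift m [ 0.4274 -0.2208  0.1162] tool [460.5 138.  117.6] x-angle deg 169.35 z [ 0.003  0.    -1.   ] F [-1.5  0.4  9.2] op 12.38502014069291 t 5.7
```

View pics/w5.png

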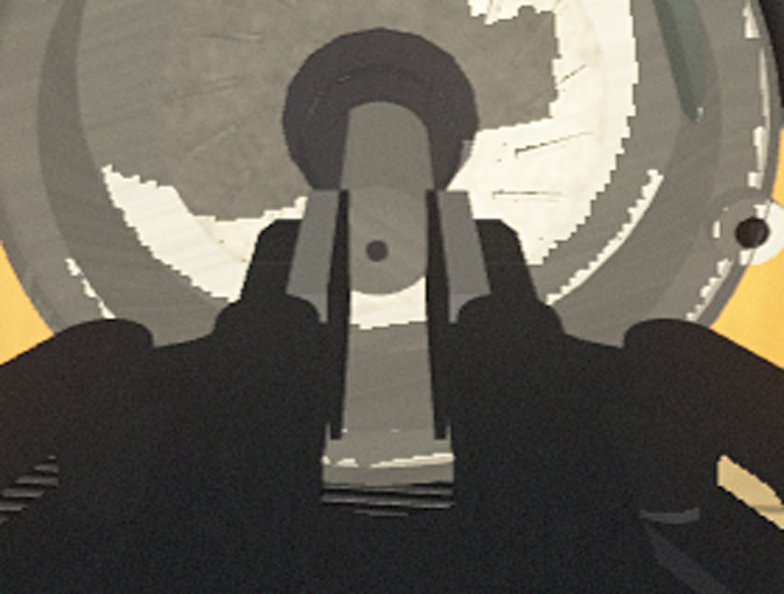

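The grip looks good: the left pad lies flush on the flat and the dot is centred. Now I'll turn it by 71.65°, with the TCP following an arc about the shaft axis.

Emit:
{"method": "arm_command", "body": {"targets": [{"x": -0.0002, "y": 0, "z": 0, "yaw": 6, "gripper": 0}, {"x": -0.0004, "y": 0, "z": 0, "yaw": 12, "gripper": 0}, {"x": -0.0006, "y": -0.0001, "z": 0, "yaw": 18, "gripper": 0}, {"x": -0.0008, "y": -0.0002, "z": 0, "yaw": 24, "gripper": 0}, {"x": -0.001, "y": -0.0003, "z": 0, "yaw": 30, "gripper": 0}, {"x": -0.0012, "y": -0.0004, "z": 0, "yaw": 36, "gripper": 0}, {"x": -0.0013, "y": -0.0005, "z": 0, "yaw": 42, "gripper": 0}, {"x": -0.0015, "y": -0.0007, "z": 0, "yaw": 48, "gripper": 0}, {"x": -0.0016, "y": -0.0008, "z": 0, "yaw": 54, "gripper": 0}, {"x": -0.0017, "y": -0.001, "z": 0, "yaw": 60, "gripper": 0}, {"x": -0.0018, "y": -0.0012, "z": 0, "yaw": 66, "gripper": 0}, {"x": -0.0019, "y": -0.0014, "z": 0, "yaw": 71.65, "gripper": 0}]}}

```text
clock: 6.7
tool_pos: [460.6, 135.4, 117.6]
orientation: [0.001, 0.66, 0.751, -0.0]
ft_force: [-8.1, -8.8, 10.0]
opening: 12.0
```

```bash
python3 -c "
from h import *
go([459.5,135.7,117]); print(tool()[2]['ft_torque'])"
```

```text
shift m [ 0.0005 -0.001   0.0006] tool [460.6 135.4 117.6] x-angle deg 97.42 z [ 0.    -0.001 -1.   ] F [-8.1 -8.8 10. ] op 12.038266630620155 t 6.7
[-1.44733031  1.43539855  0.26254638]
```

Emit:
{"method": "arm_command", "body": {"targets": [{"x": 0, "y": 0, "z": 0, "yaw": -0.3, "gripper": 0}, {"x": 0, "y": 0, "z": 0, "yaw": -0.3, "gripper": 40}, {"x": 0, "y": 0, "z": 0, "yaw": -0.3, "gripper": 100}, {"x": 0, "y": 0, "z": 0, "yaw": -0.3, "gripper": 100}, {"x": 0, "y": 0, "z": 0, "yaw": -0.3, "gripper": 100}, {"x": 0, "y": 0, "z": 0, "yaw": -0.3, "gripper": 100}, {"x": 0, "y": 0, "z": 0, "yaw": -0.3, "gripper": 100}, {"x": 0, "y": 0, "z": -0.03, "yaw": -0.3, "gripper": 100}, {"x": 0, "y": 0, "z": -0.06, "yaw": -0.3, "gripper": 100}, {"x": 0, "y": 0, "z": -0.1, "yaw": -0.3, "gripper": 100}, {"x": 0, "y": 0, "z": -0.11, "yaw": -0.3, "gripper": 100}, {"x": 0, "y": 0, "z": -0.11, "yaw": -0.3, "gripper": 100}]}}

```text
clock: 7.7
tool_pos: [462.3, 135.9, 230.8]
orientation: [0.002, 0.658, 0.753, 0.002]
ft_force: [0.8, -0.3, 0.1]
opening: 85.7
```

```bash
python3 -c "
from h import *
go([459.5,135.7,117]); print(tool()[2]['qpos'])
c=cam('wrist'); u,v=map(int,proj(c,[459.5,135.7,150])); print(u,v)
np.savez('w6.npz',**{k:c[k] for k in ['color','R','t','f','cx','cy']})
a=cv2.resize(c['color'][v-22:v+23,u-22:u+23],(585,585),interpolation=cv2.INTER_CUBIC); cv2.imwrite('pics/w6.png',a)
n=[np.cos(np.radians(-172.3)),np.sin(np.radians(-172.3)),0]
for k in (0,6): print(np.array(proj(c,np.array([459.5,135.7,150])+k*np.array(n))-[u-22,v-22])*13)
"
```

```text
shift m [ 0.0004 -0.0034  0.1137] tool [462.3 135.9 230.8] x-angle deg 97.74 z [ 0.006 -0.    -1.   ] F [ 0.8 -0.3  0.1] op 85.67959758944231 t 7.7
[ 1.62958896e-01  2.61319161e-01  1.65455599e+00 -1.57037403e-03
  1.21981770e+00  2.84663577e-02]
313 203
[287.35518044 296.56008708]
[185.0455769  296.64257287]
```

View pics/w6.png

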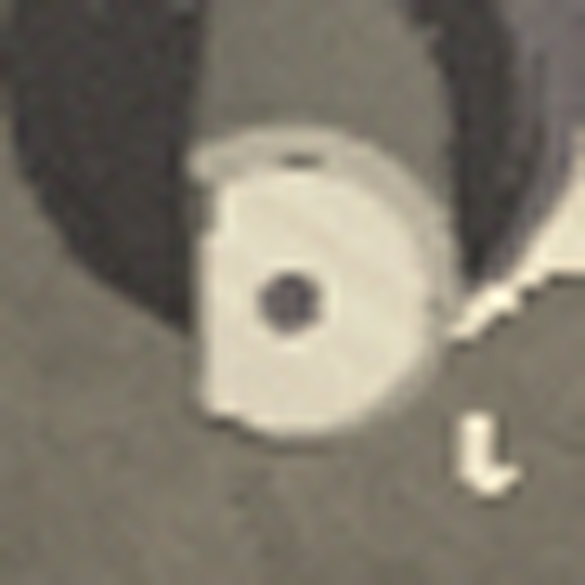

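The shaft sits with its centre dot at (290,301), against a predicted (287,297). The flat edge is vertical on the left, exactly towards the outlet. Now the collar.

```bash
python3 -c "
from h import *
go([457,-118,200])"
```

```text
shift m [-0.2507 -0.0385  0.0291] tool [461.3 135.7 228.8] x-angle deg 97.73 z [ 0.003 -0.001 -1.   ] F [-0.2 -0.1 -1.1] op 85.34769864930007 t 7.75
```

Emit:
{"method": "arm_command", "body": {"targets": [{"x": -0.03, "y": -0.005, "z": 0, "yaw": 7, "gripper": 100}, {"x": -0.06, "y": -0.01, "z": 0, "yaw": 14, "gripper": 100}, {"x": -0.09, "y": -0.015, "z": 0, "yaw": 21, "gripper": 100}, {"x": -0.12, "y": -0.019, "z": 0, "yaw": 28, "gripper": 100}, {"x": -0.15, "y": -0.023, "z": 0, "yaw": 35, "gripper": 100}, {"x": -0.18, "y": -0.028, "z": 0, "yaw": 42, "gripper": 100}, {"x": -0.21, "y": -0.032, "z": 0, "yaw": 49, "gripper": 100}, {"x": -0.24, "y": -0.037, "z": 0.01, "yaw": 56, "gripper": 100}, {"x": -0.251, "y": -0.039, "z": 0.03, "yaw": 63, "gripper": 100}, {"x": -0.251, "y": -0.039, "z": 0.03, "yaw": 70, "gripper": 100}, {"x": -0.251, "y": -0.039, "z": 0.03, "yaw": 77, "gripper": 100}, {"x": -0.251, "y": -0.039, "z": 0.03, "yaw": 84, "gripper": 100}]}}

```text
clock: 8.75
tool_pos: [455.5, -118.3, 197.4]
orientation: [-0.0, 0.993, 0.116, 0.0]
ft_force: [-0.2, 1.1, -0.3]
opening: 85.4
```

Emit:
{"method": "arm_command", "body": {"targets": [{"x": 0, "y": 0, "z": 0, "yaw": 7, "gripper": 100}, {"x": 0, "y": 0, "z": 0, "yaw": 14, "gripper": 100}, {"x": 0, "y": 0, "z": 0, "yaw": 21, "gripper": 100}, {"x": 0, "y": 0, "z": 0, "yaw": 24, "gripper": 100}, {"x": 0, "y": 0, "z": 0, "yaw": 24, "gripper": 100}, {"x": 0, "y": 0, "z": 0, "yaw": 24, "gripper": 100}]}}

```text
clock: 9.25
tool_pos: [454.9, -118.2, 196.5]
orientation: [-0.0, 0.996, -0.092, -0.001]
ft_force: [0.2, -0.1, -0.2]
opening: 85.6
```

```bash
python3 -c "
from h import *
go([457,-118,200])
c=cam('wrist'); u,v=map(int,proj(c,[457,-118,20])); print(u,v)
np.savez('w7.npz',**{k:c[k] for k in ['color','R','t','f','cx','cy']})
cv2.imwrite('pics/w7.png',cv2.resize(c['color'][v-55:v+55,u-55:u+55],(594,594),interpolation=cv2.INTER_CUBIC)); print(u-55,v-55)
"
```

```text
shift m [ 0.002  -0.0005 -0.0035] tool [ 454.9 -118.2  196.5] x-angle deg -10.53 z [-0.001  0.001 -1.   ] F [ 0.2 -0.1 -0.2] op 85.5886909832685 t 9.25
317 178
262 123
```

View pics/w7.png

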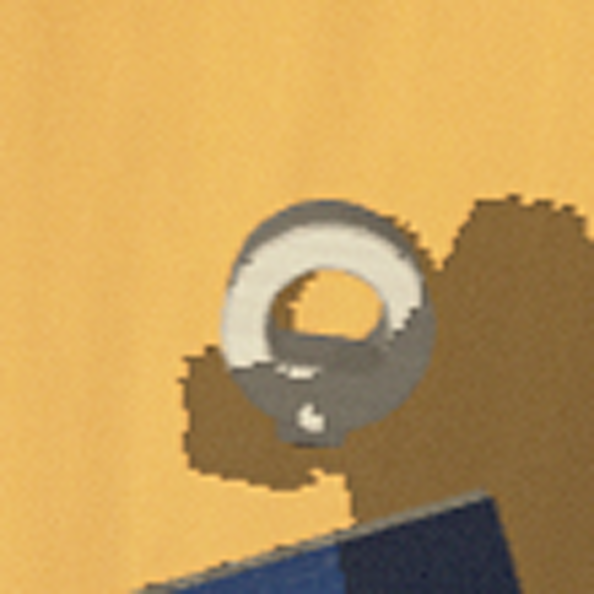

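The crop shows the steel collar's top face centred at (328,328). Its lug is at the bottom, x from 280 to 345, with the front edge near y 440.

```bash
python3 -c "
from h import *
c=dict(np.load('w7.npz'))
f=lambda u,v,z: onz(c,262+(u+.5)/5.4-.5,123+(v+.5)/5.4-.5,z)
C=f(328,328,32); print('C',C.round(1),'R',[np.hypot(*(f(*q,32)-C)[:2]).round(1) for q in [(222,328),(433,328),(322,222)]])
for q,z in [((312,440),16),((311,440),9.5),((312,445),3)]:
  d=f(*q,z)-C; print(z,np.hypot(*d[:2]).round(1),np.degrees(np.arctan2(d[1],d[0])).round(1))
e=f(385,372,32)-f(270,362,32); print('flat',np.degrees(np.arctan2(e[1],e[0])).round(1)-90)
C[2]=80; go(C)
"
```

```text
C [ 453.8 -122.8   32. ] R [np.float64(19.6), np.float64(19.5), np.float64(19.8)]
16 26.2 163.2
9.5 28.1 163.2
3 30.9 164.2
flat -195.6
shift m [-0.0003  0.0048  0.1167] tool [ 455.1 -118.2  196.7] x-angle deg -10.51 z [-0.001  0.001 -1.   ] F [0.1 0.4 0.3] op 85.2000783976817 t 9.3
```

Emit:
{"method": "arm_command", "body": {"newtons": 60, "targets": [{"x": 0, "y": 0.0048, "z": 0.04, "yaw": 5.7, "gripper": 100}, {"x": 0, "y": 0.0048, "z": 0.08, "yaw": 5.7, "gripper": 100}, {"x": 0, "y": 0.0048, "z": 0.12, "yaw": 5.7, "gripper": 100}, {"x": 0, "y": 0.0048, "z": 0.15, "yaw": 5.7, "gripper": 100}, {"x": 0, "y": 0.0048, "z": 0.17, "yaw": 5.7, "gripper": 100}, {"x": 0, "y": 0.0048, "z": 0.18, "yaw": 5.7, "gripper": 100}, {"x": 0, "y": 0.0048, "z": 0.18, "yaw": 5.7, "gripper": 100}]}}

```text
clock: 9.88
tool_pos: [452.6, -122.2, 14.4]
orientation: [-0.001, 0.99, -0.14, -0.002]
ft_force: [0.1, 0.8, -0.1]
opening: 85.5
```

```bash
python3 -c "
from h import *
go([453.8,-122.8,5])"
```

```text
shift m [0.0014 0.0002 0.0094] tool [ 452.6 -122.2   14.4] x-angle deg -16.09 z [-0.005  0.002 -1.   ] F [ 0.1  0.8 -0.1] op 85.5133102315338 t 9.8833
```

Emit:
{"method": "arm_command", "body": {"newtons": 60, "targets": [{"x": 0.0014, "y": 0, "z": 0.008, "yaw": 0, "gripper": 100}, {"x": 0.0014, "y": 0, "z": 0.008, "yaw": 0, "gripper": 70}, {"x": 0.0014, "y": 0, "z": 0.008, "yaw": 0, "gripper": 55}, {"x": 0.0014, "y": 0, "z": 0.008, "yaw": 0, "gripper": 45}, {"x": 0.0014, "y": 0, "z": 0.008, "yaw": 0, "gripper": 20}, {"x": 0.0014, "y": 0, "z": 0.008, "yaw": 0, "gripper": 20}, {"x": 0.0014, "y": 0, "z": 0.008, "yaw": 0, "gripper": 20}, {"x": 0.0014, "y": 0, "z": 0.008, "yaw": 0, "gripper": 20}, {"x": 0.0014, "y": 0, "z": 0.008, "yaw": 0, "gripper": 20}, {"x": 0.0014, "y": 0, "z": 0.008, "yaw": 0, "gripper": 20}]}}

```text
clock: 10.72
tool_pos: [453.9, -122.6, 6.5]
orientation: [-0.001, 0.99, -0.14, -0.002]
ft_force: [-0.4, 0.6, 0.5]
opening: 17.1
```

```bash
python3 -c "
from h import *
go([453.8,-122.8,5])
p,R,s=tool(); C=np.array([453.8,-122.8,0]); print('collar in tool',R.T@(C-p))"
```

```text
shift m [-0.      0.0002  0.0015] tool [ 453.9 -122.6    6.5] x-angle deg -16.1 z [-0.005  0.002 -1.   ] F [-0.4  0.6  0.5] op 17.13956226113957 t 10.7167
collar in tool [-6.28097668e-03  2.33042940e-01  6.48036777e+00]
```

The opening is 17 mm, which doesn't fit a 40 mm collar. I'll use my last view on a composite of all three cameras.

```bash
python3 -c "
from h import *
w=cam('wrist');s=cam('side');t=cam('top')
A=cv2.resize(w['color'][160:400,120:520],(600,360),interpolation=cv2.INTER_CUBIC)
B=cv2.resize(s['color'][200:275,290:390],(400,240)[:2],interpolation=cv2.INTER_CUBIC) 
T=cv2.resize(t['color'][165:225,306:406],(400,240),interpolation=cv2.INTER_CUBIC)
o=np.zeros((600,800,3),np.uint8); o[:360,:600]=A; o[360:,:400]=B; o[360:,400:]=T
cv2.imwrite('pics/w8.png',o); go([0,0,0])"
```

```text
shift m [-0.47    0.0081  0.0088] tool [ 453.9 -122.6    6.4] x-angle deg -16.1 z [-0.005  0.002 -1.   ] F [ 0.4  0.2 -0.9] op 17.28156787822343 t 10.8667
```

View pics/w8.png

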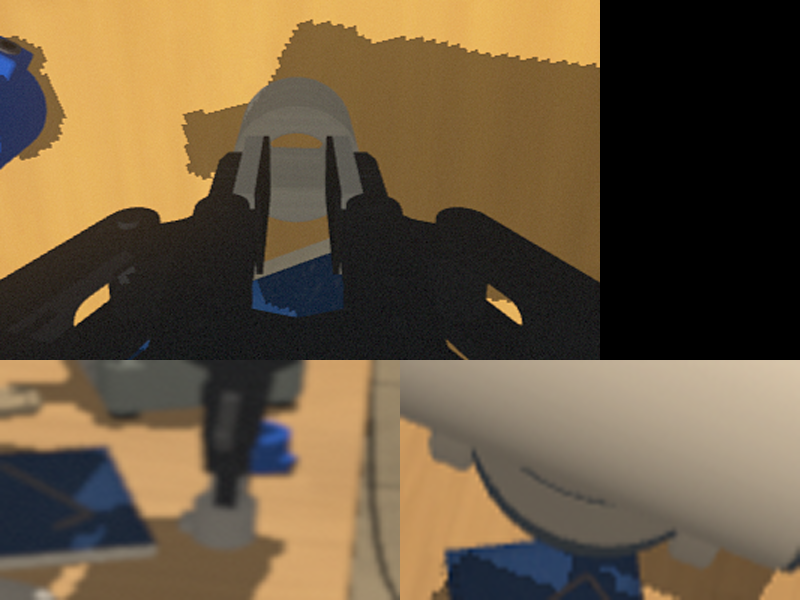

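The collar is upright and undisturbed, and the closed pads overlap it in the picture. I'll check what that means against projections.

```bash
python3 -c "
from h import *
w=cam('wrist');s=cam('side'); p,R,st=tool()
K=lambda q:((q-[120,160])*1.5).round(0); S=lambda q:((q-[290,200])*[4,3.2]+[0,360]).round(0)
a=np.linspace(0,2*np.pi,60)
for z in (0,32,64):
  P=np.c_[453.8+20*np.cos(a),-122.8+20*np.sin(a),0*a+z]
  for n,c,k in (('w',w,K),('s',s,S)):
    q=np.array([k(proj(c,x)) for x in P]); print(n,z,'x',q[:,0].min(),q[:,0].max(),'y',q[:,1].min(),q[:,1].max())
L=lambda r,z:[453.8+r*np.cos(np.radians(163.8)),-122.8+r*np.sin(np.radians(163.8)),z]
print('lug tip',K(proj(w,L(27,16))),S(proj(s,L(27,10))))
for dz in (0,-20,-40):
  for y in (-11,11): print('finger',dz,y,K(proj(w,p+R@[0,y,dz])),K(proj(w,p+R@[11,y,dz])),S(proj(s,p+R@[0,y,dz])))
print(st['ft_force'],st['qpos'],st['joint_efforts'])
"
```

```text
w 0 x 242.0 350.0 y 74.0 174.0
s 0 x 188.0 252.0 y 519.0 549.0
w 32 x 231.0 360.0 y 105.0 222.0
s 32 x 190.0 255.0 y 485.0 514.0
w 64 x 215.0 376.0 y 151.0 292.0
s 64 x 192.0 258.0 y 449.0 477.0
lug tip [296. 214.] [178. 518.]
finger 0 -11 [265. 132.] [264. 103.] [223. 519.]
finger 0 11 [326. 132.] [327. 103.] [218. 535.]
finger -20 -11 [261. 157.] [260. 125.] [225. 497.]
finger -20 11 [329. 157.] [330. 125.] [220. 513.]
finger -40 -11 [256. 188.] [255. 153.] [227. 475.]
finger -40 11 [334. 188.] [335. 153.] [222. 491.]
[-0.21576812 -0.26659918 -0.00125258] [-3.91161680e-01  6.02606164e-01  1.91226104e+00  5.93324804e-04
  6.32020623e-01  1.46012143e+00] [ 9.89666069e-05 -7.42412710e+01 -1.46754590e+01  1.59348656e-03
  4.01492009e-02 -4.26107908e-04]
```

This explains both odd readings. The collar is exactly where I measured it, but the finger ends sit about 29 mm behind the nominal TCP, at z≈35, so they closed just above the collar. On the shaft they held only the topmost few millimetres, which is why the opening read 12 mm and there was a 9 N upward force. The turn itself was checked and is good. I'll open, go down about 22 mm more, and close again.

Emit:
{"method": "arm_command", "body": {"newtons": 60, "targets": [{"x": 0, "y": 0, "z": -0.005, "yaw": 0, "gripper": 100}, {"x": 0, "y": 0, "z": -0.005, "yaw": 0, "gripper": 100}, {"x": 0, "y": 0, "z": -0.005, "yaw": 0, "gripper": 100}, {"x": 0, "y": 0, "z": -0.005, "yaw": 0, "gripper": 100}, {"x": 0, "y": 0, "z": -0.005, "yaw": 0, "gripper": 100}, {"x": 0, "y": 0, "z": 0, "yaw": 0, "gripper": 100}, {"x": 0, "y": 0, "z": 0.007, "yaw": 0, "gripper": 100}, {"x": 0, "y": 0, "z": 0.014, "yaw": 0, "gripper": 100}, {"x": 0, "y": 0, "z": 0.022, "yaw": 0, "gripper": 100}, {"x": 0, "y": 0, "z": 0.022, "yaw": 0, "gripper": 100}]}}

```text
clock: 11.8
tool_pos: [453.0, -122.2, -17.3]
orientation: [-0.001, 0.99, -0.14, -0.004]
ft_force: [-0.2, 0.5, -0.4]
opening: 85.5
```

```bash
python3 -c "
from h import *
go([453.8,-122.8,-16])"
```

```text
shift m [ 0.001   0.0003 -0.0013] tool [ 453.  -122.2  -17.3] x-angle deg -16.1 z [-0.007  0.003 -1.   ] F [-0.2  0.5 -0.4] op 85.48430900204092 t 11.8
```

The TCP is at z = −17 with no contact, which confirms the short fingers.

Emit:
{"method": "arm_command", "body": {"newtons": 60, "targets": [{"x": 0.001, "y": 0, "z": -0.001, "yaw": 0, "gripper": 70}, {"x": 0.001, "y": 0, "z": -0.001, "yaw": 0, "gripper": 55}, {"x": 0.001, "y": 0, "z": -0.001, "yaw": 0, "gripper": 50}, {"x": 0.001, "y": 0, "z": -0.001, "yaw": 0, "gripper": 20}, {"x": 0.001, "y": 0, "z": -0.001, "yaw": 0, "gripper": 0}, {"x": 0.001, "y": 0, "z": -0.001, "yaw": 0, "gripper": 0}, {"x": 0.001, "y": 0, "z": -0.001, "yaw": 0, "gripper": 0}, {"x": 0.001, "y": 0, "z": -0.001, "yaw": 0, "gripper": 0}, {"x": 0.001, "y": 0, "z": -0.001, "yaw": 0, "gripper": 0}]}}

```text
clock: 12.55
tool_pos: [454.1, -122.6, -15.8]
orientation: [-0.001, 0.99, -0.14, -0.003]
ft_force: [-1.1, 0.3, 8.1]
opening: 38.5
```

```bash
python3 -c "
from h import *
go([453.8,-122.8,-16])"
```

```text
shift m [-0.0003  0.0003  0.0002] tool [ 454.1 -122.6  -15.8] x-angle deg -16.09 z [-0.006  0.003 -1.   ] F [-1.1  0.3  8.1] op 38.491031713094166 t 12.55
```

The collar is gripped (opening 38.5 mm). Lift it.

Emit:
{"method": "arm_command", "body": {"newtons": 80, "targets": [{"x": 0, "y": 0, "z": -0.01, "yaw": 0, "gripper": 0}, {"x": 0, "y": 0, "z": -0.03, "yaw": 0, "gripper": 0}, {"x": 0, "y": 0, "z": -0.06, "yaw": 0, "gripper": 0}, {"x": 0, "y": 0, "z": -0.09, "yaw": 0, "gripper": 0}, {"x": 0, "y": 0, "z": -0.12, "yaw": -4, "gripper": 0}, {"x": 0, "y": 0, "z": -0.15, "yaw": -8, "gripper": 0}, {"x": 0, "y": 0, "z": -0.18, "yaw": -12, "gripper": 0}, {"x": 0, "y": 0, "z": -0.2, "yaw": -16, "gripper": 0}, {"x": 0, "y": 0, "z": -0.2, "yaw": -20, "gripper": 0}, {"x": 0, "y": 0, "z": -0.2, "yaw": -23.8, "gripper": 0}, {"x": 0, "y": 0, "z": -0.2, "yaw": -23.8, "gripper": 0}]}}

```text
clock: 13.47
tool_pos: [455.2, -123.1, 184.8]
orientation: [-0.001, 0.998, 0.069, -0.003]
ft_force: [-0.5, 0.3, -2.0]
opening: 37.9
```

```bash
python3 -c "
from h import *
go([459.5,135.7,183])
c=cam('wrist'); np.savez('w9.npz',**{k:c[k] for k in ['color','R','t','f','cx','cy']}); cv2.imwrite('pics/w9.png',c['color'])"
```

```text
shift m [ 0.0398 -0.2558  0.0024] tool [ 455.2 -123.1  184.8] x-angle deg 7.9 z [-0.005  0.002 -1.   ] F [-0.5  0.3 -2. ] op 37.85255974182 t 13.4667
```

Emit:
{"method": "arm_command", "body": {"targets": [{"x": 0.004, "y": -0.026, "z": 0.001, "yaw": 0, "gripper": 0}, {"x": 0.008, "y": -0.055, "z": 0.001, "yaw": 0, "gripper": 0}, {"x": 0.013, "y": -0.085, "z": 0.001, "yaw": 0, "gripper": 0}, {"x": 0.018, "y": -0.115, "z": 0.001, "yaw": 0, "gripper": 0}, {"x": 0.023, "y": -0.145, "z": 0.001, "yaw": 0, "gripper": 0}, {"x": 0.028, "y": -0.175, "z": 0.001, "yaw": 0, "gripper": 0}, {"x": 0.032, "y": -0.205, "z": 0.001, "yaw": 0, "gripper": 0}, {"x": 0.037, "y": -0.235, "z": 0.001, "yaw": 0, "gripper": 0}, {"x": 0.04, "y": -0.256, "z": 0.001, "yaw": 0, "gripper": 0}, {"x": 0.04, "y": -0.256, "z": 0.001, "yaw": 0, "gripper": 0}, {"x": 0.04, "y": -0.256, "z": 0.001, "yaw": 0, "gripper": 0}]}}

```text
clock: 14.43
tool_pos: [460.2, 136.9, 183.7]
orientation: [-0.001, 0.998, 0.067, -0.003]
ft_force: [0.2, -0.3, -2.4]
opening: 38.0
```

```bash
python3 -c "
from h import *
go([459.5,135.7,138])"
```

```text
shift m [-0.0006  0.0012  0.0457] tool [460.2 136.9 183.7] x-angle deg 7.65 z [-0.007  0.003 -1.   ] F [ 0.2 -0.3 -2.4] op 37.961645625802106 t 14.4333
```

Emit:
{"method": "arm_command", "body": {"targets": [{"x": -0.0005, "y": 0.0012, "z": 0.012, "yaw": 0, "gripper": 0}, {"x": -0.0005, "y": 0.0012, "z": 0.025, "yaw": 0, "gripper": 0}, {"x": -0.0005, "y": 0.0012, "z": 0.036, "yaw": 0, "gripper": 0}, {"x": -0.0005, "y": 0.0012, "z": 0.044, "yaw": 0, "gripper": 0}, {"x": -0.0005, "y": 0.0012, "z": 0.046, "yaw": 0, "gripper": 0}, {"x": -0.0005, "y": 0.0012, "z": 0.046, "yaw": 0, "gripper": 0}, {"x": -0.0005, "y": 0.0012, "z": 0.046, "yaw": 0, "gripper": 0}]}}

```text
clock: 15.02
tool_pos: [459.8, 135.4, 138.0]
orientation: [-0.001, 0.998, 0.066, -0.003]
ft_force: [0.4, -0.6, -3.3]
opening: 37.6
```

```bash
python3 -c "
from h import *
go([459.5,135.7,128])"
```

```text
shift m [-0.0002 -0.0003  0.01  ] tool [459.8 135.4 138. ] x-angle deg 7.6 z [-0.007  0.003 -1.   ] F [ 0.4 -0.6 -3.3] op 37.64245508366875 t 15.0167
```

Now insert slowly, watching the force.

Emit:
{"method": "arm_command", "body": {"targets": [{"x": 0, "y": 0, "z": 0.002, "yaw": 0, "gripper": 0}, {"x": 0, "y": 0, "z": 0.004, "yaw": 0, "gripper": 0}, {"x": 0, "y": 0, "z": 0.006, "yaw": 0, "gripper": 0}, {"x": 0, "y": 0, "z": 0.008, "yaw": 0, "gripper": 0}, {"x": 0, "y": 0, "z": 0.01, "yaw": 0, "gripper": 0}, {"x": 0, "y": 0, "z": 0.01, "yaw": 0, "gripper": 0}]}}

```text
clock: 15.52
tool_pos: [459.7, 135.5, 127.7]
orientation: [-0.002, 0.998, 0.066, -0.003]
ft_force: [0.1, 1.2, -2.7]
opening: 38.1
```

```bash
python3 -c "
from h import *
go([459.5,135.7,95])"
```

```text
shift m [ 0.0001 -0.0001  0.0327] tool [459.7 135.5 127.7] x-angle deg 7.6 z [-0.007  0.003 -1.   ] F [ 0.1  1.2 -2.7] op 38.119199698328394 t 15.5167
```

It's over the tip with no force. Continue down.

Emit:
{"method": "arm_command", "body": {"targets": [{"x": 0, "y": 0, "z": 0.004, "yaw": 0, "gripper": 0}, {"x": 0, "y": 0, "z": 0.008, "yaw": 0, "gripper": 0}, {"x": 0, "y": 0, "z": 0.012, "yaw": 0, "gripper": 0}, {"x": 0, "y": 0, "z": 0.016, "yaw": 0, "gripper": 0}, {"x": 0, "y": 0, "z": 0.02, "yaw": 0, "gripper": 0}, {"x": 0, "y": 0, "z": 0.024, "yaw": 0, "gripper": 0}, {"x": 0, "y": 0, "z": 0.028, "yaw": 0, "gripper": 0}, {"x": 0, "y": 0, "z": 0.031, "yaw": 0, "gripper": 0}, {"x": 0, "y": 0, "z": 0.031, "yaw": 0, "gripper": 0}]}}

```text
clock: 16.27
tool_pos: [459.5, 135.7, 96.1]
orientation: [-0.002, 0.998, 0.066, -0.003]
ft_force: [1.6, 2.9, -4.1]
opening: 38.0
```

```bash
python3 -c "
from h import *
go([459.5,135.7,82])"
```

```text
shift m [0.0001 0.     0.0141] tool [459.5 135.7  96.1] x-angle deg 7.59 z [-0.007  0.003 -1.   ] F [ 1.6  2.9 -4.1] op 37.96677766603125 t 16.2667
```

Emit:
{"method": "arm_command", "body": {"targets": [{"x": 0, "y": 0, "z": 0.003, "yaw": 0, "gripper": 0}, {"x": 0, "y": 0, "z": 0.006, "yaw": 0, "gripper": 0}, {"x": 0, "y": 0, "z": 0.008, "yaw": 0, "gripper": 0}, {"x": 0, "y": 0, "z": 0.01, "yaw": 0, "gripper": 0}, {"x": 0, "y": 0, "z": 0.011, "yaw": 0, "gripper": 0}, {"x": 0, "y": 0, "z": 0.011, "yaw": 0, "gripper": 0}, {"x": 0, "y": 0, "z": 0.011, "yaw": 0, "gripper": 0}]}}

```text
clock: 16.85
tool_pos: [459.5, 135.7, 85.2]
orientation: [-0.002, 0.998, 0.066, -0.003]
ft_force: [0.5, 2.3, 4.6]
opening: 37.8
```

```bash
python3 -c "
from h import *
go([459.5,135.7,82])"
```

```text
shift m [0.     0.     0.0032] tool [459.5 135.7  85.2] x-angle deg 7.6 z [-0.007  0.003 -1.   ] F [0.5 2.3 4.6] op 37.83967547009609 t 16.85
```

The spring load matches: about 7 N at 2.8 mm. Press on to the stop.

Emit:
{"method": "arm_command", "body": {"targets": [{"x": 0, "y": 0, "z": 0.001, "yaw": 0, "gripper": 0}, {"x": 0, "y": 0, "z": 0.002, "yaw": 0, "gripper": 0}, {"x": 0, "y": 0, "z": 0.003, "yaw": 0, "gripper": 0}, {"x": 0, "y": 0, "z": 0.0036, "yaw": 0, "gripper": 0}, {"x": 0, "y": 0, "z": 0.0036, "yaw": 0, "gripper": 0}, {"x": 0, "y": 0, "z": 0.0036, "yaw": 0, "gripper": 0}]}}

```text
clock: 17.35
tool_pos: [459.6, 135.7, 82.2]
orientation: [-0.002, 0.998, 0.066, -0.003]
ft_force: [-2.1, 1.3, 17.2]
opening: 37.8
```

```bash
python3 -c "
from h import *
go([459.5,135.7,82])"
```

```text
shift m [-0.0001 -0.      0.0002] tool [459.6 135.7  82.2] x-angle deg 7.6 z [-0.006  0.003 -1.   ] F [-2.1  1.3 17.2] op 37.819205340782126 t 17.35
```

At the stop, with 17 N on the sensor. A little more press, then hold to check that it stays steady.

Emit:
{"method": "arm_command", "body": {"targets": [{"x": 0, "y": 0, "z": 0.001, "yaw": 0, "gripper": 0}, {"x": 0, "y": 0, "z": 0.001, "yaw": 0, "gripper": 0}, {"x": 0, "y": 0, "z": 0.001, "yaw": 0, "gripper": 0}, {"x": 0, "y": 0, "z": 0.001, "yaw": 0, "gripper": 0}, {"x": 0, "y": 0, "z": 0.001, "yaw": 0, "gripper": 0}, {"x": 0, "y": 0, "z": 0.001, "yaw": 0, "gripper": 0}, {"x": 0, "y": 0, "z": 0.001, "yaw": 0, "gripper": 0}, {"x": 0, "y": 0, "z": 0.001, "yaw": 0, "gripper": 0}]}}

```text
clock: 18.02
tool_pos: [459.7, 135.7, 82.1]
orientation: [-0.002, 0.998, 0.066, -0.003]
ft_force: [-4.0, 0.4, 25.8]
opening: 37.7
```

```bash
python3 -c "
from h import *
go([459.5,135.7,82])
c=cam('wrist'); np.savez('w10.npz',**{k:c[k] for k in ['color','R','t','f','cx','cy']})
c0=np.load('w9.npz')['color'].astype(int)
# collar/pads fixed in wrist view: outline check by difference inside pad area
d=np.abs(c['color'].astype(int)-c0).sum(2); print('grip-area diff',d[230:340,280:360].mean().round(1))
q=proj(c,[459.5,135.7,150]); print('dot pred',q); u,v=q.round().astype(int); print(c['color'][v-10:v+11:2,u-10:u+11:2].mean(2).astype(int))
go([459.5,135.7,82])"
```

```text
shift m [-0.0002  0.      0.0001] tool [459.7 135.7  82.1] x-angle deg 7.61 z [-0.005  0.003 -1.   ] F [-4.   0.4 25.8] op 37.71835962122996 t 18.0167
grip-area diff 44.1
dot pred [314.67851263 326.45252168]
[[110 106 103 108 110 112 111 110 110 111 111]
 [110 108 106 111 108 110 112 111 111 108 107]
 [106 108 110 105 110 111 112 112 111 110 109]
 [105 109 111 112 114 111 108 111 107 107 116]
 [108 110 112 102  45  50  54 108 109 110 110]
 [107 112 107  52  55  60  53  62 112 106 108]
 [112 110 101  56  57  57  58  62 112 107 107]
 [110 113 107  57  55  56  56  75 108 108 109]
 [112 112 109 106  72  59  71 112 107 108 105]
 [110 108 109 112 110 114 112 106 109 105 107]
 [113 109 105 107 111 109 105 112 108 107 107]]
shift m [-0.0002  0.      0.0001] tool [459.7 135.7  82.1] x-angle deg 7.6 z [-0.005  0.003 -1.   ] F [-4.7  1.  25.3] op 38.21864632679739 t 18.0667
```

The stop is hard: 8 N more moved it only 0.1 mm. The collar underside works out at 97.9 mm, and the shaft's dot shows above the collar where predicted. Handing in.

```bash
python3 -c "
from h import *
print(hand_in()); go([459.5,135.7,82])"
```

```text
the job is handed in; nothing more can be done
None
the job is handed in; nothing more can be done
```

The job is handed in at about 18 s on the clock. The flat faces the outlet, and the steel collar is on the shaft with its lug to the outlet. The arm is still gripping the collar and holding the cap fully down.

**What I did:** I measured the shaft at about 72° from the outlet, turned it by that much, let go and backed off. Then I picked up the steel collar (not the blue one), turned its lug to the outlet, slid it on and pressed it down to the stop.

**Last checks:**
- **Shaft:** the picture after letting go shows the flat square to the outlet.
- **Collar fit:** sideways forces while sliding it on stayed under 4 N. The lug is in line with the outlet to within about 1°, judging by the gripper angle and the lug direction measured before pick-up.
- **Cap:** about 7 N of spring load at 2.8 mm, then a hard stop where 8 N more moved it only 0.1 mm. The collar's underside works out at 97.9 mm against the 98 mm stop, held at about 26 N with the grip set to 80 N.

**What disagreed:**
- **First move refused:** my first arm command left out some fields; nothing moved.
- **Fingers shorter than stated:** they end about 29 mm behind the nominal TCP.
    - The shaft was gripped only by its topmost few millimetres (opening read 12 mm, not 16).
    - The first collar grasp closed just above the collar without moving it; I went lower and it held, reading 38 mm.
- **Not seen directly:** my viewing limit was used up, so the seated collar was judged by position, force and raw pixel values rather than a picture.

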